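Brush out the tilted coin rinse tube

ROBOT

A 6-joint arm with a two-finger parallel gripper is mounted at the origin on the work surface. World frame = base frame: x ahead of the robot, y to its left, z up, the work surface at z = 0. Lengths are in m, angles in rad, forces in N, time in s.
With the tool pointing down it reaches from about 0.35 to 0.775 m from the base axis. Payload 7.3 kg.
Tool frame: the origin (TCP) lies at the very end of the fingers, on their centre line; the grasp point (between the pads) lies 19 mm behind it; z points along the fingers, y is the line along which they close (so a half turn about z gives the same grasp; the last joint's range is limited). The gripper opens to 92 mm and grips with 3 to 60 N. Pads are 19 mm wide; open, the fingers measure 130 mm over their backs; the gripper's body (75 mm by 190 mm) begins 47 mm behind the grasp point.
Start: joints at [0.986, 0.342, 1.524, -0, 1.275, -0.146], TCP at [0.223, 0.475, 0.227] pointing down, gripper open.
Joint ranges: [-2.53, 2.53], [-0.77, 2.02], [0.04, 2.7], [-1, 4.14], [0.28, 2.66], [-3.11, 3.11]. Speed limits (rad/s): [2.57, 2.57, 3.14, 3.14, 3.14, 3.14].

INTERFACE

Orientations are given as a rotation vector (axis times angle).
In Python, from workcell import arm gives the robot as it stands. The module is installed in compiled form; this text tells all that it offers.
- The arm moves only by the tool carry_out, never from a script. Its argument "deltas" is a list of rows, each an object of numbers: "jaw": the opening, from -1 (shut) to 1 (fully open); "dx", "dy", "dz": the shift along the world's x, y, z in cm; "ax", "ay", "az": the turn, a rotation vector about the world's x, y, z in rad. A call has 1 to 8 rows; each row is the pose to reach, as a shift and turn from the pose commanded when the call began; what a row does not reach only later rows make up. A row lasts 1/8 s, in which the tool goes at most 62.5 mm and 10.7 degrees, less where a joint would pass 70% of its speed; a pose out of reach is approached as far as the arm can. A call with a gripper value outside its range is refused whole. The fingers move at their own pace and stop on an object; "grip_force" is the grip in N (left out, the last holds). Time passes only in rows, so rows that repeat a pose let the fingers close. It gives the time, the measured TCP pose, the force, the opening and the grip force at its end, in the units of the state.
- arm.get_obs(): the state, without advancing time (a new reading comes with each control period).
- arm.camera(name): name is "scene" or "top" or "wrist"; returns a dict with "pixels" (384x512x3 uint8, red, green, blue), "K" (3x3 intrinsics, pixels), "pose" (4x4, takes a point from camera to world coordinates). Camera axes: x right, y up, looking along -z (the intrinsics and any distortion apply to the point x, -y, -z); pixel columns grow to the right and rows downward; lengths in m; the calibration is good to about 2 mm. A picture is of the moment at which its call begins. There is no depth.
- arm.job_done(): hands the job in; it is judged then, once.
The state is a dict: "clock": time; "joint_positions": joint angles; "qd": joint speeds; "joint_efforts": joint torques, N m; "eef_pos": TCP position; "eef_rot": TCP orientation; "contact_force": force on the tool from outside, world axes, zero at the start; "torque": the same for the moment, N m; "gripper_width": opening from 0.0 (shut) to 1.0 (fully open); "grasp_force": force on a finger pad.
Only numpy, scipy, OpenCV 4.12 (cv2) and the standard library are available. Lean on these libraries where they do the work, as an engineer would, in place of code of your own. Each camera call takes 0.05 s, during which the arm holds its last target. There are 200 camera calls.

TASK

Take the long brush from its rack and scrub out the tilted rinse tube: three full strokes straight along the middle of the tube, each down until the bristle end presses on the tray floor inside, whose depth you must find by feel, and back up until about half of the bristle head or more is out of the mouth. Press gently, never hard (a few newtons is plenty, 25 is too much). Then hang the brush back in its rack as it was, let go, and leave everything else on the counter where it is.

Things in the scene. Friction and masses are not known exactly. Their poses are not given: they have to be found in the camera images.
- brush: long brush, 190 mm, 0.09 kg, hung upright. Origin: centre of the bristle end; z runs along it to the handle. Bristle head (stiff) 30 mm across, z = 0 to 50 mm; shaft 8 mm across to 105; round collar 32 mm across, 105 to 111; flat wooden handle 111 to 190, 26 mm wide along x, 16 mm thick along y (grip across y, about z = 150)
- brush_collar (a point): point on the brush's axis at the underside of the collar, 105 mm from the bristle end
- rack: fixed steel brush rack, base 110 x 100 x 12 mm, origin at the centre of its underside, z up. Level fork of two prongs, top at z = 135 mm, 8 mm thick, with a 16 mm slot along x, open at x = -46 mm, closed beyond x = +5. The shaft goes in the slot, the collar rests on the prongs. Lips 6 mm high at x = -46 to -42 keep the collar in: lift over them. Post at x = 31 to 45, no higher
- rack_seat (a point): point in the slot at the height of the prongs' top (rack x = -20 mm, y = 0, z = 135 mm) where brush_collar is when the brush hangs in its place; axes of the rack
- tube: steel rinse tube, 120 mm long, 78 mm outside, 70 mm inside, fixed in a cradle (base 150 x 120 mm), tilted 23 degrees, mouth leaning roughly to the robot. Origin: centre of its underside; z along its axis out of the mouth, y level. The flat tray floor inside, square to the axis and stiffly sprung (3 N per mm), lies 62 to 98 mm below the mouth, not known: feel for it
- tube_mouth (a point): centre of the tube's mouth, in the plane of the rim, on the tube's axis, 120 mm from its origin; axes of the tube
- weight: squat iron weight with a neck and knob, 64 mm across, 60 mm tall, about 0.9 kg; origin at the centre of its underside. Leave it alone
- spot_plate: white porcelain spot plate, 110 x 90 x 10 mm, lying flat; origin at the centre of its underside. Leave it alone
- shilling_a: darkened silver shilling, 28 mm across, 4 mm thick, lying flat; origin at the centre of its underside. Leave it alone
- shilling_b: the other darkened shilling, same size. Leave it alone
- flip_holder: red plastic coin flip holder, 62 x 62 x 6 mm, lying flat; origin at the centre of its underside. Leave it alone
- swab_jar: closed glass jar, 60 mm across, 85 mm tall; origin at the centre of its underside. Leave it alone
- caliper: steel caliper lying flat, 160 mm long, up to 8 mm high; origin under the middle of its beam. Leave it alone
Things that resemble listed ones, but are neither listed nor needed, are in the scene too. What is shaped like the rack but brown is not meant.

How it is judged:
By the outcome, as a careful person would: the job done as asked, in the order asked, and still so for the second after the job is handed in, with the robot touching nothing.
It also fails if it takes over 64 s, if anything falls off the work surface, if the arm or the gripper's body presses on something with over 40 N, if the wrist force passes 120 N, or if a joint passes its speed limit or range.

## Working session

There is one attempt and no reset: what is moved stays moved. The work goes in short steps, Python scripts to look and compute and a tool call to move; the robot and the scene stay as the last step left them, time stands still between calls to the robot, and variables do not carry over. Pictures are saved under pics/ and viewed, at most 10 in all, crops included, and the job is handed in when it is done.

Besides the shell and the picture viewer there is one more tool, called after "Request:" as a command line: name --argument value ..., lists and objects as JSON in quotes. carry_out: Moves the arm, as the interface text tells. Its arguments: {"type":"object","properties":{"deltas":{"type":"array"},"grip_force":{"type":"number"}},"required":["deltas"]}

```bash
mkdir -p pics
cat > h.py <<'E'
import numpy as np, cv2
from workcell import arm
from scipy.spatial.transform import Rotation as R
def snap(n,f):
    c=arm.camera(n); cv2.imwrite(f,c['pixels'][:,:,::-1]); np.savez(f[:-3]+'npz',**c); return c
def ray(c,u,v):
    d=np.linalg.inv(c['K'])@[u,v,1]; d=np.array([d[0],-d[1],-d[2]])
    P=c['pose']; return P[:3,3],P[:3,:3]@d/np.linalg.norm(d)
def plane(c,u,v,z):
    o,d=ray(c,u,v); return o+d*(z-o[2])/d[2]
def proj(c,p):
    P=c['pose']; q=P[:3,:3].T@(np.array(p)-P[:3,3]); w=c['K']@[q[0],-q[1],-q[2]]; return w[:2]/w[2]
def tri(*cs):
    A=0;b=0
    for c,u,v in cs:
        o,d=ray(c,u,v); M=np.eye(3)-np.outer(d,d); A=A+M; b=b+M@o
    return np.linalg.solve(A,b)
E
python3 - <<'E'
from h import *
print(arm.get_obs())
a=snap('scene','pics/s0.png'); b=snap('top','pics/t0.png')
print({k:(v.shape if k=='pixels' else v) for k,v in a.items()}, b.keys(), b['K'],b['pose'])
E
```

```text
{'clock': 0.0, 'joint_positions': array([ 9.86057144e-01,  3.42715106e-01,  1.52502046e+00,  4.85049024e-07,
        1.27539173e+00, -1.45992943e-01]), 'qd': array([-0.00182202, -0.00023718,  0.00017439,  0.00071738, -0.00187413,
       -0.00031751]), 'joint_efforts': array([-2.58349050e-03, -4.31266594e+01, -2.44199646e+01,  7.14870170e-02,
        5.63182938e-02, -1.96111473e-04]), 'eef_pos': array([0.2227718 , 0.47494267, 0.22604771]), 'eef_rot': array([-6.83547137e-01, -3.06576500e+00,  2.25084630e-03]), 'contact_force': array([-0.12748083,  0.00753263, -0.10270981]), 'torque': array([0.04673319, 0.04487121, 0.01395208]), 'grasp_force': 0.0, 'gripper_width': 1.0019940402631566}
{'pixels': (384, 512, 3), 'K': array([[387.48428806,   0.        , 246.12976222],
       [  0.        , 387.48428806, 196.50959533],
       [  0.        ,   0.        ,   1.        ]]), 'pose': array([[-0.84704346, -0.38260864,  0.36895528,  1.07628522],
       [ 0.53145887, -0.62049185,  0.57666397,  0.68713346],
       [ 0.00829713,  0.684544  ,  0.72892432,  1.06164803],
       [ 0.        ,  0.        ,  0.        ,  1.        ]])} dict_keys(['pixels', 'K', 'pose']) [[361.31795647   0.         257.21516922]
 [  0.         361.31795647 192.82336689]
 [  0.           0.           1.        ]] [[-0.01172834  0.99888447 -0.04574131  0.5193486 ]
 [-0.99935341 -0.01326418 -0.03341889 -0.08418962]
 [-0.03398833  0.04531979  0.99839417  1.25659696]
 [ 0.          0.          0.          1.        ]]
```

View pics/s0.png

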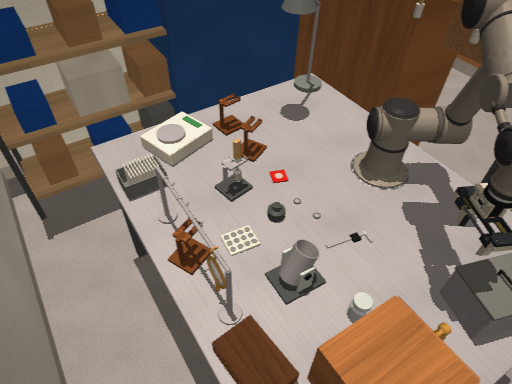

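View pics/t0.png

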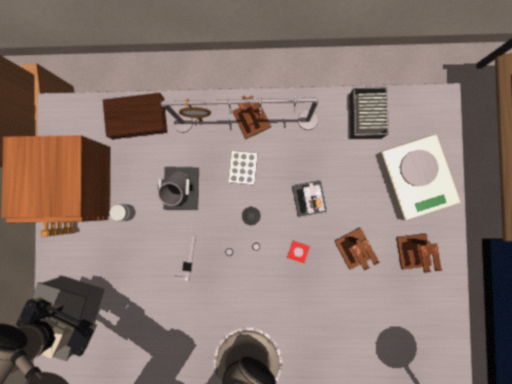

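The steel rack with the brush is at scene (234,178) and top (310,198). The look-alikes are brown racks at top (356,250), (418,252) and (250,118), which I rule out by colour. The tube is at top (178,188) and scene (298,265). I'll check both in one close crop.

Run:
```python
import cv2,numpy as np
t=cv2.imread('pics/t0.png'); s=cv2.imread('pics/s0.png')
f=lambda im,x,y,w,h:cv2.resize(im[y:y+h,x:x+w],(400,300),interpolation=cv2.INTER_CUBIC)
a=np.hstack([f(t,280,170,60,45),f(s,203,125,100,75)]); b=np.hstack([f(t,145,160,60,45),f(s,250,228,100,75)])
cv2.imwrite('pics/c0.png',np.vstack([a,b]))
```

```text
(no output)
```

View pics/c0.png

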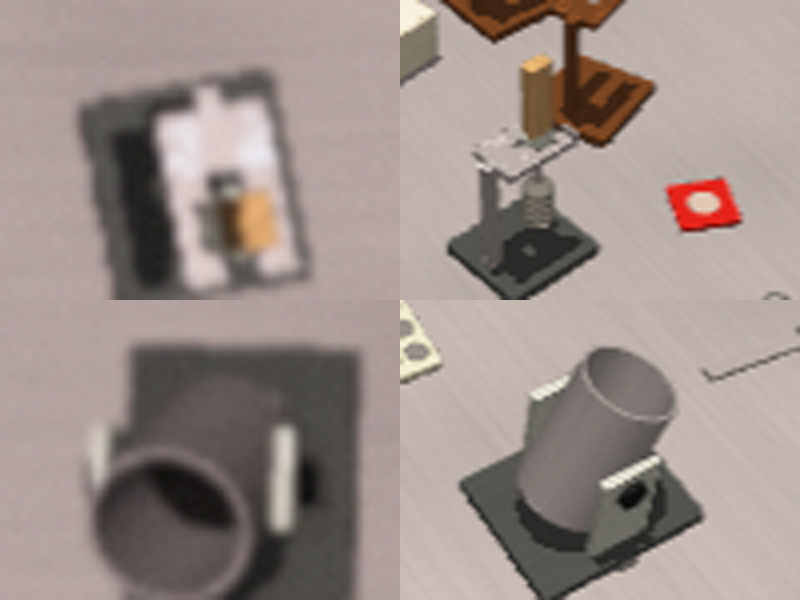

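The crop confirms the choice: the steel rack on a dark base holds the brush, with the handle top at top (318.7,203). The slot opens toward the robot. The tube rim centre is at about top (170.8,193.3) and scene (306.8,250).

```bash
cat >> h.py <<'E'
class L(dict): pass
def load(f): return dict(np.load(f))
E
python3 - <<'E'
from h import *
t=load('pics/t0.npz'); s=load('pics/s0.npz')
C=lambda x,y,x0,y0,k:(x0+x*k,y0+y*k)
# handle top centre
ht=tri((t,*C(258,220,280,170,.15)),(s,*C(537-400,66,203,125,.25))); print('handle top',ht)
m=tri((t,*C(172,222,145,160,.15)),(s,*C(627-400,86,250,228,.25))); print('mouth',m)
def orange(c,box):
    x,y,w,h=box; hsv=cv2.cvtColor(c['pixels'],cv2.COLOR_RGB2HSV)[y:y+h,x:x+w]
    return hsv
# rack base corners (top crop pixels) and tube base corners
def edge(c,a,b,z):
    p=plane(c,*a,z);q=plane(c,*b,z); d=q-p; print('edge',p.round(4),q.round(4),np.degrees(np.arctan2(d[1],d[0])).round(1),np.linalg.norm(d).round(4))
K=lambda x,y:C(x,y,280,170,.15)
edge(t,K(308,275),K(270,70),.012); edge(t,K(270,70),K(80,103),.012)
K=lambda x,y:C(x-400,y,203,125,.25)
edge(s,K(447,247),K(512,300),.012); edge(s,K(512,300),K(600,248),.012)
K=lambda x,y:C(x,y-300,145,160,.15)
edge(t,K(355,600),K(360,348),.01); edge(t,K(360,348),K(130,345),.01)
K=lambda x,y:C(x-400,y-300,250,228,.25)
edge(s,K(460,485),K(545,598),.01); edge(s,K(545,598),K(703,515),.01)
w=arm.camera('wrist'); T=np.eye(4); o=arm.get_obs(); T[:3,:3]=R.from_rotvec(o['eef_rot']).as_matrix(); T[:3,3]=o['eef_pos']
print(w['K'],(np.linalg.inv(T)@w['pose']).round(3), T.round(3))
E
```

```text
handle top [ 0.53417606 -0.22484685  0.21136048]
mouth [0.57139319 0.22535672 0.13564303]
edge [ 0.5102 -0.2778  0.012 ] [ 0.6159 -0.2605  0.012 ] 9.3 0.1071
edge [ 0.6159 -0.2605  0.012 ] [ 0.6002 -0.1626  0.012 ] 99.1 0.0991
edge [ 0.6195 -0.249   0.012 ] [ 0.6018 -0.1576  0.012 ] 101.0 0.0931
edge [ 0.6018 -0.1576  0.012 ] [ 0.4964 -0.1716  0.012 ] -172.4 0.1064
edge [0.5369 0.1627 0.01  ] [0.6686 0.1595 0.01  ] -1.4 0.1317
edge [0.6686 0.1595 0.01  ] [0.6721 0.2809 0.01  ] 88.4 0.1214
edge [0.6713 0.1694 0.01  ] [0.6719 0.2828 0.01  ] 89.7 0.1134
edge [0.6719 0.2828 0.01  ] [0.5266 0.2906 0.01  ] 176.9 0.1455
[[331.09835533   0.         258.71942352]
 [  0.         331.09835533 185.12877457]
 [  0.           0.           1.        ]] [[ 0.     0.968  0.249  0.068]
 [ 1.     0.    -0.001  0.001]
 [-0.001  0.249 -0.968 -0.159]
 [ 0.     0.     0.     1.   ]] [[-0.905  0.425 -0.001  0.223]
 [ 0.425  0.905 -0.001  0.475]
 [ 0.    -0.001 -1.     0.226]
 [ 0.     0.     0.     1.   ]]
```

Request:
carry_out --deltas '[{"dx":0,"dy":0,"dz":6,"az":0.15,"jaw":1},{"dx":27.7,"dy":-25.5,"dz":10,"az":0.6},{"dx":27.7,"dy":-25.5,"dz":10,"az":0.6},{"dx":27.7,"dy":-25.5,"dz":10,"az":0.6},{"dx":27.7,"dy":-25.5,"dz":10,"az":0.6},{"dx":27.7,"dy":-25.5,"dz":10,"az":0.6},{"dx":27.7,"dy":-25.5,"dz":10,"az":0.6},{"dx":27.7,"dy":-25.5,"dz":10,"az":0.6}]'

```text
validation failed for argument at $.de...
```

Run:
```python
from h import *
o=arm.get_obs(); print(o['clock'],o['eef_pos'],R.from_rotvec(o['eef_rot']).as_matrix().round(3),o['joint_positions'],abs(o['qd']).max())
c=snap('wrist','pics/wt.png'); print(proj(c,[.571,.225,.136]))
```

```text
0.15 [0.22284043 0.47502885 0.22620482] [[-0.905  0.425 -0.001]
 [ 0.425  0.905 -0.001]
 [ 0.    -0.001 -1.   ]] [ 9.86023861e-01  3.42565494e-01  1.52479279e+00  2.55062585e-05
  1.27539215e+00 -1.45971199e-01] 0.0033831855002984905
[186.23332006 560.86726682]
```

View pics/wt.png

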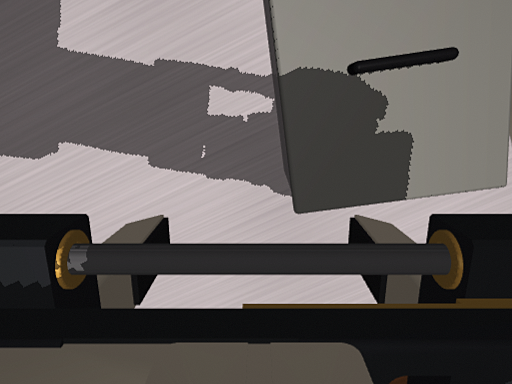

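The move was refused, so nothing moved. The picture shows only the fingers at rows 215–310 and a grey box. I'll resend with every key in each row.

Request:
carry_out --deltas '[{"jaw":1,"dx":0,"dy":0,"dz":6,"ax":0,"ay":0,"az":0.15},{"jaw":1,"dx":33.7,"dy":-25,"dz":11,"ax":0,"ay":0,"az":0.6},{"jaw":1,"dx":33.7,"dy":-25,"dz":11,"ax":0,"ay":0,"az":0.6},{"jaw":1,"dx":33.7,"dy":-25,"dz":11,"ax":0,"ay":0,"az":0.6},{"jaw":1,"dx":33.7,"dy":-25,"dz":11,"ax":0,"ay":0,"az":0.6},{"jaw":1,"dx":33.7,"dy":-25,"dz":11,"ax":0,"ay":0,"az":0.6},{"jaw":1,"dx":33.7,"dy":-25,"dz":11,"ax":0,"ay":0,"az":0.6},{"jaw":1,"dx":33.7,"dy":-25,"dz":11,"ax":0,"ay":0,"az":0.6}]'

```text
clock: 1.2
eef_pos: [0.5614, 0.2238, 0.3368]
eef_rot: [0.253, -3.131, -0.0]
contact_force: [0.2, 1.3, 0.9]
gripper_width: 1.0
grasp_force: 0.0
```

Run:
```python
from h import *
o=arm.get_obs(); print(o['clock'],o['eef_pos'],R.from_rotvec(o['eef_rot']).as_matrix().round(3),o['joint_positions'],abs(o['qd']).max())
c=snap('wrist','pics/wt2.png'); print(proj(c,[.571,.225,.136]))
```

```text
1.2 [0.56142479 0.22377977 0.33682944] [[-0.987 -0.16  -0.   ]
 [-0.16   0.987  0.   ]
 [ 0.     0.    -1.   ]] [ 2.52394990e-01  4.45104043e-01  1.06887419e+00  2.79191775e-04
  1.62778104e+00 -1.47937751e+00] 0.8985863418133796
[256.66699888 171.45686107]
```

View pics/wt2.png

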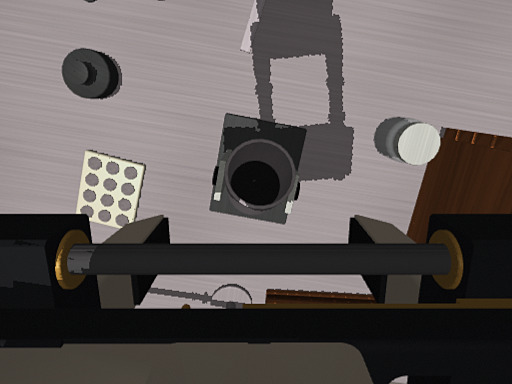

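Clear view of the tube from above: rim ellipse about (260,173), base corners about (227,113), (307,127), (287,223), (210,210). I'll refine the rim in a zoomed crop.

Run:
```python
from h import *
c=load('pics/wt2.npz')
def edge(a,b,z):
    p=plane(c,*a,z);q=plane(c,*b,z); d=q-p; print('edge',p.round(4),q.round(4),np.degrees(np.arctan2(d[1],d[0])).round(1),np.linalg.norm(d).round(4))
P=[(227,113),(307,127),(287,223),(210,210)]
for i in range(4): edge(P[i],P[(i+1)%4],.012)
im=c['pixels'][100:235,195:335,::-1]
z=cv2.resize(im,None,fx=4.4,fy=4.4,interpolation=cv2.INTER_CUBIC)
z=cv2.convertScaleAbs(z,alpha=1.8); cv2.imwrite('pics/wtz.png',z); print(z.shape)
```

```text
edge [0.5199 0.1733 0.012 ] [0.521  0.2899 0.012 ] 89.5 0.1167
edge [0.521  0.2899 0.012 ] [0.6706 0.2882 0.012 ] -0.7 0.1497
edge [0.6706 0.2882 0.012 ] [0.6686 0.1674 0.012 ] -90.9 0.1208
edge [0.6686 0.1674 0.012 ] [0.5199 0.1733 0.012 ] 177.7 0.1488
(594, 616, 3)
```

View pics/wtz.png

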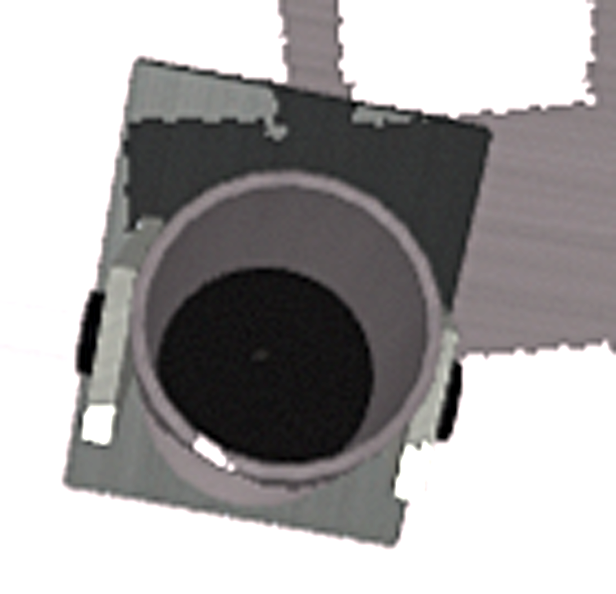

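Run:
```python
from h import *
w=load('pics/wt2.npz');t=load('pics/t0.npz'); s=load('pics/s0.npz')
m=tri((w,259.8,173.8),(t,170.8,193.3),(s,306.75,249.5)); print('mouth',m,tri((w,259.8,173.8),(s,306.75,249.5)),tri((w,259.8,173.8),(t,170.8,193.3)))
for c in (w,t,s): print(proj(c,m))
for z in (.13,.136,.14,.145): print(z,plane(w,259.8,173.8,z).round(4),plane(t,170.8,193.3,z).round(4))
for ps in (-1.,-2):
  a=np.radians(ps);ax=np.array([-np.sin(.4014)*np.cos(a),-np.sin(.4014)*np.sin(a),np.cos(.4014)])
  for d in(.062,.08,.098): print(ps,d,proj(w,m-ax*d))
```

```text
mouth [0.57213225 0.22668629 0.13693788] [0.5722296  0.22862646 0.14009421] [0.57458246 0.22850335 0.12337684]
[258.00326329 172.85972391]
[169.89836547 193.50769874]
[306.25656998 249.66508295]
0.13 [0.5744 0.2291 0.13  ] [0.5731 0.2257 0.13  ]
0.136 [0.5731 0.2289 0.136 ] [0.5728 0.2241 0.136 ]
0.14 [0.5722 0.2287 0.14  ] [0.5726 0.223  0.14  ]
0.145 [0.5711 0.2285 0.145 ] [0.5724 0.2216 0.145 ]
-1.0 0.062 [254.72079546 181.45060311]
-1.0 0.08 [253.93662884 183.50292503]
-1.0 0.098 [253.21257395 185.39792248]
-2 0.062 [254.39932254 181.3916058 ]
-2 0.08 [253.53830722 183.42995256]
-2 0.098 [252.74327739 185.3120869 ]
```

Request:
carry_out --deltas '[{"jaw":1,"dx":-2.6,"dy":-45,"dz":-3,"ax":0,"ay":0,"az":0},{"jaw":1,"dx":-2.6,"dy":-45,"dz":-3,"ax":0,"ay":0,"az":0},{"jaw":1,"dx":-2.6,"dy":-45,"dz":-3,"ax":0,"ay":0,"az":0},{"jaw":1,"dx":-2.6,"dy":-45,"dz":-3,"ax":0,"ay":0,"az":0},{"jaw":1,"dx":-2.6,"dy":-45,"dz":-3,"ax":0,"ay":0,"az":0},{"jaw":1,"dx":-2.6,"dy":-45,"dz":-3,"ax":0,"ay":0,"az":0},{"jaw":1,"dx":-2.6,"dy":-45,"dz":-3,"ax":0,"ay":0,"az":0},{"jaw":1,"dx":-2.6,"dy":-45,"dz":-3,"ax":0,"ay":0,"az":0}]'

```text
clock: 2.25
eef_pos: [0.533, -0.228, 0.3056]
eef_rot: [0.246, -3.13, -0.001]
contact_force: [-0.5, 0.4, 0.3]
gripper_width: 1.0
grasp_force: 0.0
```

Request:
carry_out --deltas '[{"jaw":1,"dx":0,"dy":0,"dz":0,"ax":0,"ay":0,"az":0},{"jaw":1,"dx":0,"dy":0,"dz":0,"ax":0,"ay":0,"az":0}]'

```text
clock: 2.5
eef_pos: [0.5343, -0.2231, 0.307]
eef_rot: [-0.255, 3.131, 0.001]
contact_force: [-0.4, 0.6, -0.4]
gripper_width: 0.998
grasp_force: 0.0
```

Run:
```python
from h import *
o=arm.get_obs(); print(o['clock'],o['eef_pos'],o['joint_positions'],abs(o['qd']).max(),o['contact_force'])
c=snap('wrist','pics/wr.png'); print(proj(c,[.534,-.224,.22]))
p=c['pixels'][100:250,165:355,::-1]; cv2.imwrite('pics/wrz.png',cv2.resize(p,None,fx=4,fy=4,interpolation=cv2.INTER_CUBIC))
```

```text
2.5 [ 0.53432234 -0.22309196  0.30695417] [-5.28182125e-01  3.99618957e-01  1.21790618e+00  5.95509069e-04
  1.52413583e+00 -2.26181070e+00] 0.010083644629663727 [-0.40915006  0.60853224 -0.39464483]
[255.26093321 189.56836188]
```

View pics/wrz.png

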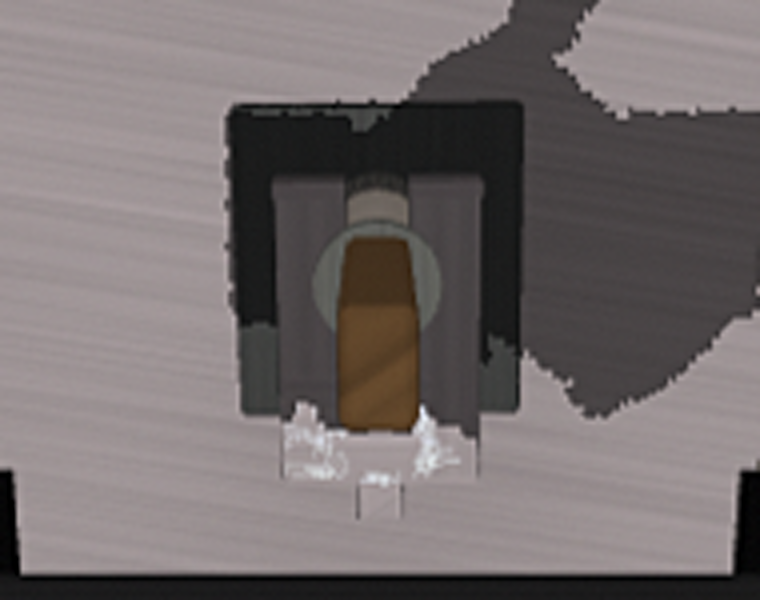

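The close view shows the handle's top face centred at about (259,191), square to the gripper, with the collar seated on the prongs and the slot aligned with the image's vertical.

Run:
```python
from h import *
c=load('pics/wr.npz'); K=lambda x,y:(165+x/4-.4,100+y/4-.4)
print('top',plane(c,*K(378,367.5),.22))
print('collar',plane(c,*K(377,280),.141)) # collar disc, centre col
for a in ((275,190),(281,480),(484,190),(478,480)): print(plane(c,*K(*a),.135).round(4))
l=plane(c,*K(275,190),.135);l2=plane(c,*K(281,480),.135);r=plane(c,*K(484,190),.135);r2=plane(c,*K(478,480),.135)
d=(l2+r2-l-r); print(np.degrees(np.arctan2(d[1],d[0])))
```

```text
top [ 0.53502458 -0.22083909  0.22      ]
collar [ 0.53434663 -0.22098658  0.141     ]
[ 0.517  -0.2497  0.135 ]
[ 0.5931 -0.2371  0.135 ]
[ 0.5085 -0.1981  0.135 ]
[ 0.5846 -0.1856  0.135 ]
9.360641185347971
```

Request:
carry_out --deltas '[{"jaw":0.2,"dx":0.1,"dy":0.2,"dz":-5,"ax":0,"ay":0,"az":0},{"jaw":0.0,"dx":0.1,"dy":0.2,"dz":-10,"ax":0,"ay":0,"az":0},{"jaw":0.0,"dx":0.1,"dy":0.2,"dz":-13.5,"ax":0,"ay":0,"az":0},{"jaw":0.0,"dx":0.1,"dy":0.2,"dz":-14.6,"ax":0,"ay":0,"az":0},{"jaw":0.0,"dx":0.1,"dy":0.2,"dz":-14.6,"ax":0,"ay":0,"az":0},{"jaw":0.0,"dx":0.1,"dy":0.2,"dz":-14.6,"ax":0,"ay":0,"az":0}]'

```text
clock: 3.3
eef_pos: [0.536, -0.2229, 0.1626]
eef_rot: [-0.254, 3.129, -0.003]
contact_force: [1.3, 1.2, -0.6]
gripper_width: 0.503
grasp_force: 0.0
```

Request:
carry_out --deltas '[{"jaw":-1,"dx":0,"dy":0,"dz":0,"ax":0,"ay":0,"az":0},{"jaw":-1,"dx":0,"dy":0,"dz":0,"ax":0,"ay":0,"az":0},{"jaw":-1,"dx":0,"dy":0,"dz":0,"ax":0,"ay":0,"az":0},{"jaw":-1,"dx":0,"dy":0,"dz":0,"ax":0,"ay":0,"az":0},{"jaw":-1,"dx":0,"dy":0,"dz":0,"ax":0,"ay":0,"az":0},{"jaw":-1,"dx":0,"dy":0,"dz":0,"ax":0,"ay":0,"az":0}]' --grip_force 30

```text
clock: 4.05
eef_pos: [0.5351, -0.2228, 0.1609]
eef_rot: [-0.253, 3.131, -0.0]
contact_force: [-1.4, 0.2, 2.2]
gripper_width: 0.172
grasp_force: 30.0
```

Request:
carry_out --deltas '[{"jaw":-1,"dx":0,"dy":0,"dz":1,"ax":0,"ay":0,"az":0},{"jaw":-1,"dx":0,"dy":0,"dz":2,"ax":0,"ay":0,"az":0},{"jaw":-1,"dx":0,"dy":0,"dz":2,"ax":0,"ay":0,"az":0},{"jaw":-1,"dx":-2,"dy":-0.3,"dz":2,"ax":0,"ay":0,"az":0},{"jaw":-1,"dx":-4,"dy":-0.6,"dz":2,"ax":0,"ay":0,"az":0},{"jaw":-1,"dx":-6,"dy":-1,"dz":2,"ax":0,"ay":0,"az":0},{"jaw":-1,"dx":-8,"dy":-1.3,"dz":2,"ax":0,"ay":0,"az":0},{"jaw":-1,"dx":-8,"dy":-1.3,"dz":2,"ax":0,"ay":0,"az":0}]'

```text
clock: 5.05
eef_pos: [0.4542, -0.2358, 0.1808]
eef_rot: [0.251, -3.131, -0.001]
contact_force: [0.7, -0.6, -0.7]
gripper_width: 0.174
grasp_force: 30.0
```

Run:
```python
from h import *
o=arm.get_obs(); T=R.from_rotvec(o['eef_rot']).as_matrix()
print(o['clock'],o['eef_pos'],T.round(3),o['joint_positions'],o['contact_force'],o['gripper_width'])
for psi in (-1.4,):
    a=np.radians(psi); h=np.array([np.cos(a),np.sin(a),0]); t=np.radians(23)
    z=-np.sin(t)*h+np.cos(t)*np.array([0,0,1])   # tube axis out of mouth
    Tz=-z; Ty=np.array([-np.sin(a),np.cos(a),0]); Tx=np.cross(Ty,Tz)
    G=np.c_[Tx,Ty,Tz]; rv=R.from_matrix(G@T.T).as_rotvec(); print('turn',rv,'axis',z)
    m=np.array([.5725,.228,.138])
    # TCP at brush z=131 mm => bristle end b; b = depth s above mouth(+)
    for s in (.10,.03,0,-.025,-.04,-.062,-.098):
        p=m+z*(s+.131); print(s,p.round(4),((p-o['eef_pos'])*100).round(2))
```

```text
5.05 [ 0.45421731 -0.23580288  0.18084067] [[-0.987 -0.159 -0.   ]
 [-0.159  0.987  0.   ]
 [ 0.     0.    -1.   ]] [-6.28730992e-01  3.60865458e-01  1.63093934e+00  7.72482615e-05
  1.15022889e+00 -2.35944350e+00] [ 0.68458358 -0.57554685 -0.72180936] 0.17375418360326142
turn [ 0.0268642  -0.40135211 -0.18190417] axis [-0.39061449  0.00954641  0.92050485]
0.1 [0.4823 0.2302 0.3506] [ 2.81 46.6  16.98]
0.03 [0.5096 0.2295 0.2862] [ 5.54 46.53 10.54]
0 [0.5213 0.2293 0.2586] [ 6.71 46.51  7.77]
-0.025 [0.5311 0.229  0.2356] [ 7.69 46.48  5.47]
-0.04 [0.537  0.2289 0.2218] [ 8.27 46.47  4.09]
-0.062 [0.5455 0.2287 0.2015] [ 9.13 46.45  2.07]
-0.098 [0.5596 0.2283 0.1684] [10.54 46.41 -1.25]
```

Request:
carry_out --deltas '[{"jaw":-1,"dx":0,"dy":0,"dz":6,"ax":0,"ay":0,"az":0},{"jaw":-1,"dx":0,"dy":1,"dz":12,"ax":0,"ay":0,"az":0},{"jaw":-1,"dx":1,"dy":6,"dz":16,"ax":0,"ay":-0.1,"az":-0.04},{"jaw":-1,"dx":2,"dy":12,"dz":17,"ax":0.01,"ay":-0.2,"az":-0.09},{"jaw":-1,"dx":2.8,"dy":18,"dz":17,"ax":0.02,"ay":-0.3,"az":-0.14},{"jaw":-1,"dx":2.8,"dy":24,"dz":17,"ax":0.027,"ay":-0.4,"az":-0.18},{"jaw":-1,"dx":2.8,"dy":30,"dz":17,"ax":0.027,"ay":-0.4,"az":-0.18},{"jaw":-1,"dx":2.8,"dy":36,"dz":17,"ax":0.027,"ay":-0.4,"az":-0.18}]'

```text
clock: 6.05
eef_pos: [0.4828, 0.1267, 0.3515]
eef_rot: [0.029, 2.739, -0.006]
contact_force: [0.4, -0.4, -0.3]
gripper_width: 0.172
grasp_force: 30.0
```

Request:
carry_out --deltas '[{"jaw":-1,"dx":0,"dy":5,"dz":0,"ax":0,"ay":0,"az":0},{"jaw":-1,"dx":0,"dy":9,"dz":0,"ax":0,"ay":0,"az":0},{"jaw":-1,"dx":0,"dy":10.6,"dz":0,"ax":0,"ay":0,"az":0},{"jaw":-1,"dx":0,"dy":10.6,"dz":0,"ax":0,"ay":0,"az":0},{"jaw":-1,"dx":0,"dy":10.6,"dz":0,"ax":0,"ay":0,"az":0}]'

```text
clock: 6.68
eef_pos: [0.4831, 0.23, 0.3507]
eef_rot: [0.029, 2.741, -0.008]
contact_force: [0.4, 0.6, -0.4]
gripper_width: 0.171
grasp_force: 30.0
```

```bash
cat > st.py <<'E'
from h import *
o=arm.get_obs(); T=R.from_rotvec(o['eef_rot']).as_matrix()
a=np.radians(-1.4); h=np.array([np.cos(a),np.sin(a),0]); t=np.radians(23)
z=-np.sin(t)*h+np.cos(t)*np.array([0,0,1]); m=np.array([.5725,.228,.138])
G=np.c_[np.cross([-np.sin(a),np.cos(a),0],-z),[-np.sin(a),np.cos(a),0],-z]
e=o['eef_pos']-T[:,2]*-.131 # bristle end
q=e-m; s=q@z
print('t',o['clock'],'turn err',R.from_matrix(G@T.T).as_rotvec().round(4),'s',round(s,4),'off',(q-s*z).round(4),'F',o['contact_force'].round(2),'Fax',round(o['contact_force']@z,2),'w',round(o['gripper_width'],3),'qd',abs(o['qd']).max().round(3), 'tcp',o['eef_pos'].round(4))
E
python3 - <<'E'
from st import *
f=snap('scene','pics/s1.png')['pixels'][:,:,::-1]
w=snap('wrist','pics/w1.png')['pixels'][:,:,::-1]
t=snap('top','pics/t1.png')['pixels'][:,:,::-1]
g=lambda im,x,y,W,H:cv2.resize(im[y:y+H,x:x+W],(400,300),interpolation=cv2.INTER_CUBIC)
cv2.imwrite('pics/c1.png',np.vstack([np.hstack([g(f,240,190,120,90),g(t,130,150,80,60)]),np.hstack([g(w,100,0,400,300),g(t,270,160,80,60)])]))
E
```

```text
t 6.675 turn err [ 0.0011 -0.0013 -0.0029] s 0.0997 off [ 0.0006 -0.0002  0.0003] F [ 0.38  0.62 -0.4 ] Fax -0.51 w 0.171 qd 0.015 tcp [0.4831 0.23   0.3507]
```

View pics/c1.png

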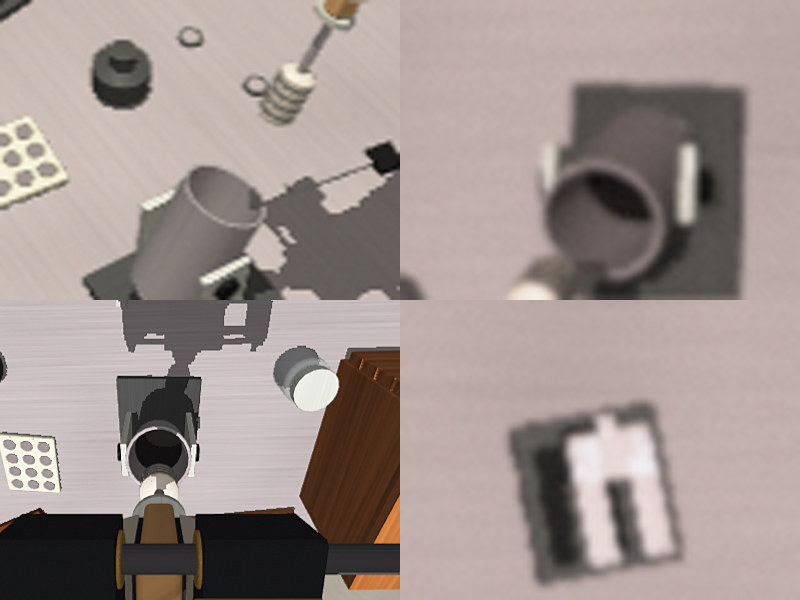

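The brush is held straight and points at the tube mouth in both the wrist and scene views. The rack is empty and everything else is in place. I'll insert the brush now.

Request:
carry_out --deltas '[{"jaw":-1,"dx":1.2,"dy":0,"dz":-2.8,"ax":0,"ay":0,"az":0},{"jaw":-1,"dx":2.3,"dy":-0.1,"dz":-5.5,"ax":0,"ay":0,"az":0},{"jaw":-1,"dx":3.5,"dy":-0.1,"dz":-8.3,"ax":0,"ay":0,"az":0},{"jaw":-1,"dx":4.7,"dy":-0.1,"dz":-11.1,"ax":0,"ay":0,"az":0},{"jaw":-1,"dx":5.4,"dy":-0.1,"dz":-12.9,"ax":0,"ay":0,"az":0},{"jaw":-1,"dx":5.9,"dy":-0.1,"dz":-14,"ax":0,"ay":0,"az":0},{"jaw":-1,"dx":6,"dy":-0.1,"dz":-14.3,"ax":0,"ay":0,"az":0},{"jaw":-1,"dx":6,"dy":-0.1,"dz":-14.3,"ax":0,"ay":0,"az":0}]'

```text
clock: 7.82
eef_pos: [0.5432, 0.2292, 0.2083]
eef_rot: [0.029, 2.74, -0.007]
contact_force: [0.2, 0.8, -0.6]
gripper_width: 0.175
grasp_force: 30.0
```

```bash
python3 st.py
```

```text
t 7.825 turn err [ 0.0006 -0.0003 -0.0028] s -0.0548 off [0.0004 0.0006 0.0002] F [ 0.18  0.85 -0.62] Fax -0.63 w 0.175 qd 0.01 tcp [0.5432 0.2292 0.2083]
```

Request:
carry_out --deltas '[{"jaw":-1,"dx":0.1,"dy":0,"dz":-0.23,"ax":0,"ay":0,"az":0},{"jaw":-1,"dx":0.2,"dy":0,"dz":-0.46,"ax":0,"ay":0,"az":0},{"jaw":-1,"dx":0.29,"dy":0,"dz":-0.69,"ax":0,"ay":0,"az":0},{"jaw":-1,"dx":0.29,"dy":0,"dz":-0.69,"ax":0,"ay":0,"az":0}]'

```text
clock: 8.32
eef_pos: [0.5459, 0.2293, 0.2006]
eef_rot: [0.029, 2.741, -0.007]
contact_force: [-0.5, -0.9, -0.7]
gripper_width: 0.177
grasp_force: 30.0
```

Request:
carry_out --deltas '[{"jaw":-1,"dx":0.1,"dy":0,"dz":-0.23,"ax":0,"ay":0,"az":0},{"jaw":-1,"dx":0.2,"dy":0,"dz":-0.46,"ax":0,"ay":0,"az":0},{"jaw":-1,"dx":0.2,"dy":0,"dz":-0.46,"ax":0,"ay":0,"az":0}]'

```text
clock: 8.7
eef_pos: [0.5479, 0.2292, 0.1959]
eef_rot: [0.029, 2.742, -0.007]
contact_force: [0.0, 0.6, -1.0]
gripper_width: 0.174
grasp_force: 30.0
```

Request:
carry_out --deltas '[{"jaw":-1,"dx":0.1,"dy":0,"dz":-0.23,"ax":0,"ay":0,"az":0},{"jaw":-1,"dx":0.2,"dy":0,"dz":-0.46,"ax":0,"ay":0,"az":0},{"jaw":-1,"dx":0.2,"dy":0,"dz":-0.46,"ax":0,"ay":0,"az":0}]'

```text
clock: 9.07
eef_pos: [0.5499, 0.2292, 0.1914]
eef_rot: [0.029, 2.741, -0.007]
contact_force: [-0.0, 0.1, -1.4]
gripper_width: 0.174
grasp_force: 30.0
```

Request:
carry_out --deltas '[{"jaw":-1,"dx":0.1,"dy":0,"dz":-0.23,"ax":0,"ay":0,"az":0},{"jaw":-1,"dx":0.2,"dy":0,"dz":-0.46,"ax":0,"ay":0,"az":0},{"jaw":-1,"dx":0.2,"dy":0,"dz":-0.46,"ax":0,"ay":0,"az":0}]'

```text
clock: 9.45
eef_pos: [0.5519, 0.2292, 0.1867]
eef_rot: [0.029, 2.742, -0.007]
contact_force: [-0.6, -0.7, -1.0]
gripper_width: 0.171
grasp_force: 30.0
```

Request:
carry_out --deltas '[{"jaw":-1,"dx":0.1,"dy":0,"dz":-0.23,"ax":0,"ay":0,"az":0},{"jaw":-1,"dx":0.2,"dy":0,"dz":-0.46,"ax":0,"ay":0,"az":0},{"jaw":-1,"dx":0.2,"dy":0,"dz":-0.46,"ax":0,"ay":0,"az":0}]'

```text
clock: 9.82
eef_pos: [0.554, 0.2293, 0.1825]
eef_rot: [0.029, 2.741, -0.007]
contact_force: [-1.2, 0.3, 2.0]
gripper_width: 0.174
grasp_force: 30.0
```

Request:
carry_out --deltas '[{"jaw":-1,"dx":0.05,"dy":0,"dz":-0.12,"ax":0,"ay":0,"az":0},{"jaw":-1,"dx":0.05,"dy":0,"dz":-0.12,"ax":0,"ay":0,"az":0}]'

```text
clock: 10.07
eef_pos: [0.5544, 0.2293, 0.1815]
eef_rot: [0.029, 2.741, -0.007]
contact_force: [-3.2, -0.6, 4.5]
gripper_width: 0.175
grasp_force: 30.0
```

```bash
python3 st.py
```

```text
t 10.075 turn err [ 0.0008 -0.0008 -0.0031] s -0.0838 off [0.0002 0.0009 0.0001] F [-3.2  -0.64  4.49] Fax 5.38 w 0.175 qd 0.002 tcp [0.5544 0.2293 0.1815]
```

The floor is about 83 mm below the mouth, pressing at about 6 N. I'll do the up stroke next.

Request:
carry_out --deltas '[{"jaw":-1,"dx":-0.4,"dy":0,"dz":0.95,"ax":0,"ay":0,"az":0},{"jaw":-1,"dx":-1.21,"dy":0,"dz":2.85,"ax":0,"ay":0,"az":0},{"jaw":-1,"dx":-2.01,"dy":0,"dz":4.74,"ax":0,"ay":0,"az":0},{"jaw":-1,"dx":-2.81,"dy":0,"dz":6.63,"ax":0,"ay":0,"az":0},{"jaw":-1,"dx":-2.81,"dy":0,"dz":6.63,"ax":0,"ay":0,"az":0},{"jaw":-1,"dx":-2.81,"dy":0,"dz":6.63,"ax":0,"ay":0,"az":0}]'

```text
clock: 10.82
eef_pos: [0.5262, 0.2292, 0.2469]
eef_rot: [0.029, 2.742, -0.008]
contact_force: [0.1, 0.0, -0.9]
gripper_width: 0.173
grasp_force: 30.0
```

```bash
python3 st.py
```

```text
t 10.825 turn err [ 0.0012 -0.0019 -0.003 ] s -0.0126 off [-0.0003  0.     -0.0001] F [ 0.14  0.01 -0.87] Fax -0.85 w 0.173 qd 0.013 tcp [0.5262 0.2292 0.2469]
```

Top of stroke 1, with about 37 mm of the head out. I'll do stroke 2 down, slowing near the floor.

Request:
carry_out --deltas '[{"jaw":-1,"dx":0.6,"dy":0,"dz":-1.42,"ax":0,"ay":0,"az":0},{"jaw":-1,"dx":1.3,"dy":0,"dz":-3.07,"ax":0,"ay":0,"az":0},{"jaw":-1,"dx":2.0,"dy":0,"dz":-4.72,"ax":0,"ay":0,"az":0},{"jaw":-1,"dx":2.45,"dy":0,"dz":-5.78,"ax":0,"ay":0,"az":0},{"jaw":-1,"dx":2.67,"dy":0,"dz":-6.3,"ax":0,"ay":0,"az":0},{"jaw":-1,"dx":2.77,"dy":0,"dz":-6.53,"ax":0,"ay":0,"az":0},{"jaw":-1,"dx":2.81,"dy":0,"dz":-6.63,"ax":0,"ay":0,"az":0},{"jaw":-1,"dx":2.81,"dy":0,"dz":-6.63,"ax":0,"ay":0,"az":0}]'

```text
clock: 11.82
eef_pos: [0.5541, 0.2292, 0.1816]
eef_rot: [0.029, 2.741, -0.007]
contact_force: [-3.8, -1.2, 3.7]
gripper_width: 0.173
grasp_force: 30.0
```

```bash
python3 st.py
```

```text
t 11.825 turn err [ 0.001  -0.0011 -0.0031] s -0.0836 off [-0.      0.0008 -0.    ] F [-3.79 -1.24  3.66] Fax 4.84 w 0.173 qd 0.005 tcp [0.5541 0.2292 0.1816]
```

Same floor contact, about 5 N. Next is up, then stroke 3 down.

Request:
carry_out --deltas '[{"jaw":-1,"dx":-0.4,"dy":0,"dz":0.95,"ax":0,"ay":0,"az":0},{"jaw":-1,"dx":-1.21,"dy":0,"dz":2.85,"ax":0,"ay":0,"az":0},{"jaw":-1,"dx":-2.01,"dy":0,"dz":4.74,"ax":0,"ay":0,"az":0},{"jaw":-1,"dx":-2.81,"dy":0,"dz":6.63,"ax":0,"ay":0,"az":0},{"jaw":-1,"dx":-2.81,"dy":0,"dz":6.63,"ax":0,"ay":0,"az":0},{"jaw":-1,"dx":-2.81,"dy":0,"dz":6.63,"ax":0,"ay":0,"az":0}]'

```text
clock: 12.58
eef_pos: [0.5264, 0.2293, 0.2473]
eef_rot: [0.029, 2.741, -0.007]
contact_force: [-0.3, 0.2, -1.3]
gripper_width: 0.175
grasp_force: 30.0
```

Request:
carry_out --deltas '[{"jaw":-1,"dx":0.6,"dy":0,"dz":-1.42,"ax":0,"ay":0,"az":0},{"jaw":-1,"dx":1.3,"dy":0,"dz":-3.07,"ax":0,"ay":0,"az":0},{"jaw":-1,"dx":2.0,"dy":0,"dz":-4.72,"ax":0,"ay":0,"az":0},{"jaw":-1,"dx":2.45,"dy":0,"dz":-5.78,"ax":0,"ay":0,"az":0},{"jaw":-1,"dx":2.67,"dy":0,"dz":-6.3,"ax":0,"ay":0,"az":0},{"jaw":-1,"dx":2.77,"dy":0,"dz":-6.53,"ax":0,"ay":0,"az":0},{"jaw":-1,"dx":2.82,"dy":0,"dz":-6.65,"ax":0,"ay":0,"az":0},{"jaw":-1,"dx":2.82,"dy":0,"dz":-6.65,"ax":0,"ay":0,"az":0}]'

```text
clock: 13.58
eef_pos: [0.5539, 0.2291, 0.1814]
eef_rot: [0.029, 2.742, -0.008]
contact_force: [-4.7, -1.2, 3.2]
gripper_width: 0.17
grasp_force: 30.0
```

```bash
python3 st.py
```

```text
t 13.575 turn err [ 0.0012 -0.0017 -0.0029] s -0.0838 off [-0.0003  0.0007 -0.0001] F [-4.69 -1.24  3.24] Fax 4.8 w 0.17 qd 0.003 tcp [0.5539 0.2291 0.1814]
```

Third press done. Now full withdrawal, then back toward the rack at height.

Request:
carry_out --deltas '[{"jaw":-1,"dx":-0.4,"dy":0,"dz":0.95,"ax":0,"ay":0,"az":0},{"jaw":-1,"dx":-1.21,"dy":0,"dz":2.85,"ax":0,"ay":0,"az":0},{"jaw":-1,"dx":-2.41,"dy":0,"dz":5.68,"ax":0,"ay":0,"az":0},{"jaw":-1,"dx":-3.62,"dy":0.1,"dz":8.52,"ax":0,"ay":0,"az":0},{"jaw":-1,"dx":-4.82,"dy":0.1,"dz":11.36,"ax":0,"ay":0,"az":0},{"jaw":-1,"dx":-6.03,"dy":0.1,"dz":14.2,"ax":0,"ay":0,"az":0},{"jaw":-1,"dx":-7.2,"dy":0.2,"dz":16.9,"ax":0,"ay":0,"az":0},{"jaw":-1,"dx":-7.2,"dy":0.2,"dz":16.9,"ax":0,"ay":0,"az":0}]'

```text
clock: 14.58
eef_pos: [0.483, 0.232, 0.3536]
eef_rot: [0.029, 2.734, -0.003]
contact_force: [0.8, 0.5, -1.0]
gripper_width: 0.174
grasp_force: 30.0
```

Run:
```python
from st import *
Tg=R.from_rotvec([-.253,3.131,0]).as_matrix()
print('turn to rack',R.from_matrix(Tg@T.T).as_rotvec().round(4),'shift cm to front high',((np.array([.4552,-.2358,.351])-o['eef_pos'])*100).round(2))
```

```text
t 14.575 turn err [-0.002   0.0056 -0.0039] s 0.1024 off [0.0024 0.0022 0.001 ] F [ 0.83  0.46 -1.04] Fax -1.28 w 0.174 qd 0.06 tcp [0.483  0.232  0.3536]
turn to rack [-0.0307  0.406   0.1797] shift cm to front high [ -2.78 -46.78  -0.26]
```

Request:
carry_out --deltas '[{"jaw":-1,"dx":-0.5,"dy":-5,"dz":0,"ax":0,"ay":0,"az":0},{"jaw":-1,"dx":-1,"dy":-11,"dz":0,"ax":-0.006,"ay":0.1,"az":0.04},{"jaw":-1,"dx":-1.5,"dy":-17,"dz":0,"ax":-0.013,"ay":0.2,"az":0.09},{"jaw":-1,"dx":-2,"dy":-23,"dz":0,"ax":-0.02,"ay":0.3,"az":0.135},{"jaw":-1,"dx":-2.5,"dy":-29,"dz":0,"ax":-0.028,"ay":0.402,"az":0.18},{"jaw":-1,"dx":-2.8,"dy":-35,"dz":0,"ax":-0.028,"ay":0.402,"az":0.18},{"jaw":-1,"dx":-2.8,"dy":-41,"dz":0,"ax":-0.028,"ay":0.402,"az":0.18},{"jaw":-1,"dx":-2.8,"dy":-46.6,"dz":0,"ax":-0.028,"ay":0.402,"az":0.18}]'

```text
clock: 15.58
eef_pos: [0.4543, -0.2372, 0.3489]
eef_rot: [0.252, -3.129, 0.001]
contact_force: [0.7, 0.7, -0.1]
gripper_width: 0.174
grasp_force: 30.0
```

Request:
carry_out --deltas '[{"jaw":-1,"dx":0,"dy":0,"dz":-6,"ax":0,"ay":0,"az":0},{"jaw":-1,"dx":0,"dy":0,"dz":-10,"ax":0,"ay":0,"az":0},{"jaw":-1,"dx":0,"dy":0,"dz":-10,"ax":0,"ay":0,"az":0},{"jaw":-1,"dx":0,"dy":0,"dz":-10,"ax":0,"ay":0,"az":0}]'

```text
clock: 16.08
eef_pos: [0.4553, -0.2353, 0.2514]
eef_rot: [0.253, -3.131, 0.004]
contact_force: [1.1, -0.2, -0.8]
gripper_width: 0.174
grasp_force: 30.0
```

Run:
```python
from h import *
o=arm.get_obs(); T=R.from_rotvec(o['eef_rot']).as_matrix()
print(o['clock'],o['eef_pos'],T.round(4),o['contact_force'])
Tg=R.from_rotvec([-.2535,3.131,0]).as_matrix(); print(R.from_matrix(Tg@T.T).as_rotvec().round(4), ((np.array([.4545,-.2358,.1825])-o['eef_pos'])*100).round(2))
f=snap('scene','pics/s2.png'); w=snap('wrist','pics/w2.png'); t=snap('top','pics/t2.png')
e=o['eef_pos']+T[:,2]*.131; col=o['eef_pos']+T[:,2]*.026
print('expected scene px end/collar',proj(f,e),proj(f,col))
g=lambda im,x,y,W,H:cv2.resize(im['pixels'][y:y+H,x:x+W,::-1],(400,300),interpolation=cv2.INTER_CUBIC)
cv2.imwrite('pics/c2.png',np.hstack([g(f,213,110,80,60),g(w,100,0,400,300)]))
```

```text
16.075 [ 0.45532788 -0.23525276  0.25137007] [[-9.870e-01 -1.608e-01 -0.000e+00]
 [-1.608e-01  9.870e-01 -2.500e-03]
 [ 4.000e-04 -2.500e-03 -1.000e+00]] [ 1.08822807 -0.21626636 -0.8269107 ]
[ 0.0025 -0.0004  0.    ] [-0.08 -0.05 -6.89]
expected scene px end/collar [253.56910609 152.1271791 ] [254.27023787 129.37051379]
```

View pics/c2.png

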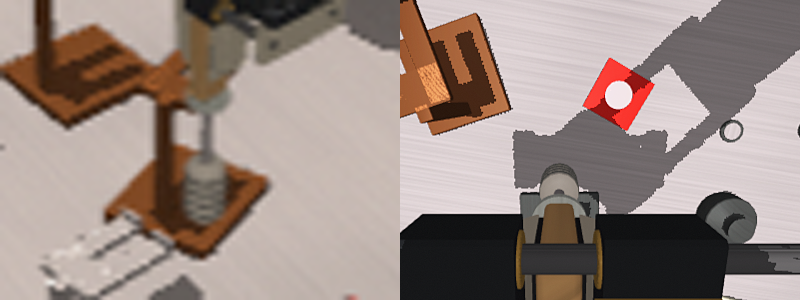

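The brush shows no slip or lean: the bristle end is at about scene (254,154), against (253.6,152) expected. I'll lower to slot height and slide in.

Request:
carry_out --deltas '[{"jaw":-1,"dx":0,"dy":0.1,"dz":-4,"ax":0.002,"ay":0,"az":0},{"jaw":-1,"dx":0,"dy":0.1,"dz":-6.8,"ax":0.002,"ay":0,"az":0},{"jaw":-1,"dx":0,"dy":0.1,"dz":-6.8,"ax":0.002,"ay":0,"az":0},{"jaw":-1,"dx":1.5,"dy":0.3,"dz":-6.8,"ax":0.002,"ay":0,"az":0},{"jaw":-1,"dx":3,"dy":0.5,"dz":-6.8,"ax":0.002,"ay":0,"az":0},{"jaw":-1,"dx":4,"dy":0.7,"dz":-6.8,"ax":0.002,"ay":0,"az":0},{"jaw":-1,"dx":4,"dy":0.7,"dz":-6.8,"ax":0.002,"ay":0,"az":0}]'

```text
clock: 17.1
eef_pos: [0.4955, -0.2274, 0.1822]
eef_rot: [0.255, -3.13, -0.001]
contact_force: [0.7, 0.4, -0.1]
gripper_width: 0.175
grasp_force: 30.0
```

Request:
carry_out --deltas '[{"jaw":-1,"dx":1,"dy":0.2,"dz":0,"ax":0,"ay":0,"az":0},{"jaw":-1,"dx":2,"dy":0.3,"dz":0,"ax":0,"ay":0,"az":0},{"jaw":-1,"dx":3,"dy":0.5,"dz":0,"ax":0,"ay":0,"az":0},{"jaw":-1,"dx":4,"dy":0.6,"dz":0,"ax":0,"ay":0,"az":0},{"jaw":-1,"dx":4,"dy":0.6,"dz":0,"ax":0,"ay":0,"az":0},{"jaw":-1,"dx":4,"dy":0.6,"dz":0,"ax":0,"ay":0,"az":0}]'

```text
clock: 17.85
eef_pos: [0.5344, -0.2216, 0.1819]
eef_rot: [0.253, -3.129, -0.002]
contact_force: [0.3, 0.5, -0.5]
gripper_width: 0.174
grasp_force: 30.0
```

Request:
carry_out --deltas '[{"jaw":-1,"dx":0,"dy":0,"dz":-0.8,"ax":0,"ay":0,"az":0},{"jaw":-1,"dx":0,"dy":0,"dz":-1.5,"ax":0,"ay":0,"az":0},{"jaw":-1,"dx":0,"dy":0,"dz":-1.9,"ax":0,"ay":0,"az":0},{"jaw":-1,"dx":0,"dy":0,"dz":-2.05,"ax":0,"ay":0,"az":0},{"jaw":-1,"dx":0,"dy":0,"dz":-2.05,"ax":0,"ay":0,"az":0}]'

```text
clock: 18.48
eef_pos: [0.5346, -0.2218, 0.1615]
eef_rot: [0.253, -3.13, -0.002]
contact_force: [0.2, 0.2, -0.1]
gripper_width: 0.169
grasp_force: 30.0
```

Request:
carry_out --deltas '[{"jaw":-1,"dx":0,"dy":0,"dz":-0.05,"ax":0,"ay":0,"az":0},{"jaw":-1,"dx":0,"dy":0,"dz":-0.05,"ax":0,"ay":0,"az":0}]'

```text
clock: 18.73
eef_pos: [0.5346, -0.2218, 0.1612]
eef_rot: [0.253, -3.13, -0.001]
contact_force: [0.1, -0.1, -0.4]
gripper_width: 0.174
grasp_force: 30.0
```

Request:
carry_out --deltas '[{"jaw":-1,"dx":0,"dy":0,"dz":-0.05,"ax":0,"ay":0,"az":0},{"jaw":-1,"dx":0,"dy":0,"dz":-0.05,"ax":0,"ay":0,"az":0}]'

```text
clock: 18.98
eef_pos: [0.5346, -0.2218, 0.1609]
eef_rot: [0.253, -3.13, -0.001]
contact_force: [-0.6, -0.6, 2.4]
gripper_width: 0.173
grasp_force: 30.0
```

The collar is seated with a light contact. I'll release slowly and rise.

Request:
carry_out --deltas '[{"jaw":-0.6,"dx":0,"dy":0,"dz":0,"ax":0,"ay":0,"az":0},{"jaw":-0.5,"dx":0,"dy":0,"dz":0,"ax":0,"ay":0,"az":0},{"jaw":-0.3,"dx":0,"dy":0,"dz":0,"ax":0,"ay":0,"az":0},{"jaw":0,"dx":0,"dy":0,"dz":0,"ax":0,"ay":0,"az":0},{"jaw":0,"dx":0,"dy":0,"dz":0,"ax":0,"ay":0,"az":0},{"jaw":0,"dx":0,"dy":0,"dz":0,"ax":0,"ay":0,"az":0}]'

```text
clock: 19.73
eef_pos: [0.5345, -0.2217, 0.1606]
eef_rot: [0.253, -3.13, -0.002]
contact_force: [0.3, 0.1, -0.1]
gripper_width: 0.496
grasp_force: 0.0
```

Request:
carry_out --deltas '[{"jaw":0,"dx":0,"dy":0,"dz":2,"ax":0,"ay":0,"az":0},{"jaw":0,"dx":0,"dy":0,"dz":5,"ax":0,"ay":0,"az":0},{"jaw":0,"dx":0,"dy":0,"dz":9,"ax":0,"ay":0,"az":0},{"jaw":0,"dx":0,"dy":0,"dz":14.5,"ax":0,"ay":0,"az":0},{"jaw":0,"dx":0,"dy":0,"dz":14.5,"ax":0,"ay":0,"az":0},{"jaw":0,"dx":0,"dy":0,"dz":14.5,"ax":0,"ay":0,"az":0},{"jaw":0,"dx":0,"dy":0,"dz":14.5,"ax":0,"ay":0,"az":0}]'

```text
clock: 20.6
eef_pos: [0.534, -0.2214, 0.3038]
eef_rot: [0.253, -3.127, -0.005]
contact_force: [-0.0, -0.4, -0.3]
gripper_width: 0.499
grasp_force: 0.0
```

Run:
```python
from h import *
o=arm.get_obs(); print(o['clock'],o['eef_pos'],o['contact_force'])
f=snap('scene','pics/s3.png'); w=snap('wrist','pics/w3.png')
g=lambda im,x,y,W,H:cv2.resize(im['pixels'][y:y+H,x:x+W,::-1],(400,300),interpolation=cv2.INTER_CUBIC)
cv2.imwrite('pics/c3.png',np.hstack([g(f,203,125,100,75),g(w,160,100,200,150)]))
```

```text
20.6 [ 0.53397746 -0.22142665  0.30383409] [-0.0467035 -0.4091634 -0.2536302]
```

View pics/c3.png

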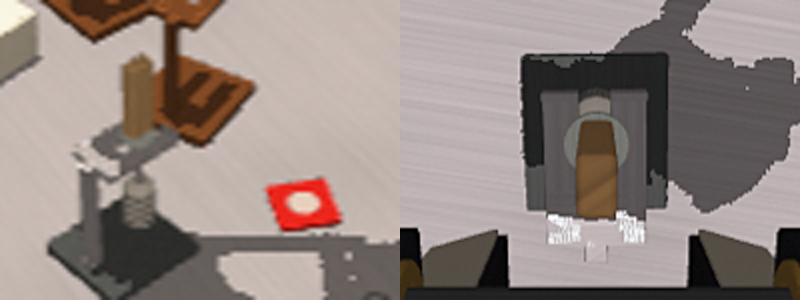

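The brush hangs upright in the slot as before: handle top at about scene (237,141), and the wrist view is square and centred. Handing in.

```bash
python3 -c "
from workcell import arm
print(arm.job_done())"
```

```text
the job is handed in; nothing more can be done
None
```

The tube got three full strokes, each pressing on the tray floor (about 83 mm below the mouth) with about 6 N, and the brush hangs back in its steel rack, released; the job was handed in at about 20.7 s, with no verdict returned.

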